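# Gather the gold watch job into its tray

### The job

Gather this customer's three gold pieces from the mat into the job tray: lay the gold pocket watch in the middle of the green well, the gold wristwatch in the middle of the blue well and the gold bezel ring in the middle of the red well, each flat on the well's floor and the watches face up. Set each down gently in its well rather than dropping it in, and leave the silver pieces lying where they are.

Things in the scene. Friction and masses are not known exactly. Their poses are not given: they have to be found in the camera images.
- gold_pocket_watch: Gold pocket watch, lying flat, face up, on a dark mat 3 mm thick. Round case 46 mm across and 14 mm high with a white dial; on its +x side a short stem and a small bow (ring) reach to 40 mm from the centre, at 7 to 10 mm height, so the free sides to grip are +y and -y. Origin: centre of the underside; z out of the dial. About 90 g.
- gold_wristwatch: Gold oblong wristwatch head without strap, lying flat, face up, on a dark mat 3 mm thick. Body 34 mm along x, 28 mm along y, 10 mm high, white oblong dial; four small strap lugs lengthen it to 44 mm along x. Grip across the 28 mm. Origin: centre of the underside; z out of the dial. About 45 g.
- gold_bezel: Gold plain watch bezel, an open ring 40 mm outside, 29 mm inside, 10 mm high, lying flat on a dark mat 3 mm thick. Origin: centre of the underside; z along the ring's axis. About 25 g.
- silver_pocket_watch: Silver-grey pocket watch, lying flat, face up, on a dark mat 3 mm thick. Round case 46 mm across and 14 mm high with a white dial; on its +x side a short stem and a small bow (ring) reach to 40 mm from the centre, at 7 to 10 mm height, so the free sides to grip are +y and -y. Origin: centre of the underside; z out of the dial. About 90 g. It does not belong to the job: leave it where it lies.
- silver_wristwatch: Silver-grey oblong wristwatch head without strap, lying flat, face up, on a dark mat 3 mm thick. Body 34 mm along x, 28 mm along y, 10 mm high, white oblong dial; four small strap lugs lengthen it to 44 mm along x. Grip across the 28 mm. Origin: centre of the underside; z out of the dial. About 45 g. It does not belong to the job: leave it where it lies.
- silver_bezel: Silver-grey plain watch bezel, an open ring 40 mm outside, 29 mm inside, 10 mm high, lying flat on a dark mat 3 mm thick. Origin: centre of the underside; z along the ring's axis. About 25 g. It does not belong to the job: leave it where it lies.
- well_green: Green square well fixed in the job tray, the place for the gold pocket watch. 90 mm square outside, 84 mm inside, shallow: floor 3 mm thick, walls 3 mm thick with the rim 7 mm above the well's underside. Origin: centre of its underside (8 mm above the bench), so the inner floor is at +3 mm z; x along the tray's row of wells.
- well_red: Red square well fixed in the job tray, the place for the gold bezel ring. 90 mm square outside, 84 mm inside, shallow: floor 3 mm thick, walls 3 mm thick with the rim 7 mm above the well's underside. Origin: centre of its underside (8 mm above the bench), so the inner floor is at +3 mm z; x along the tray's row of wells.
- well_blue: Blue square well fixed in the job tray, the place for the gold wristwatch. 90 mm square outside, 84 mm inside, shallow: floor 3 mm thick, walls 3 mm thick with the rim 7 mm above the well's underside. Origin: centre of its underside (8 mm above the bench), so the inner floor is at +3 mm z; x along the tray's row of wells.
- job_tray: Flat wooden job tray fixed on the bench, 292 mm along x, 110 mm along y, base 8 mm thick with a lip 14 mm high; it holds the three coloured wells in one row along x, 91 mm apart, in any colour order. Origin: centre of the underside, at bench height. The tray stands on one side of the robot's centre line and the mat with the watches on the other, either way round.

How it is judged (in metres and radians):
At the end, for the whole second after the job is handed in: The gold pocket watch, wristwatch and bezel lie flat (within about 6 degrees, watches face up) on the floors of the green, blue and red wells respectively, each centre within 15 mm of its well's centre, released and at rest, and each silver piece is within 20 mm of where it started (horizontal distance between gold_pocket_watch and well_green below 0.015 m and z of gold_pocket_watch in the frame of well_green below 0.006 m and angle between each of gold_pocket_watch, gold_wristwatch's own z axis and vertical below 0.1 rad and linear speed of each of gold_pocket_watch, gold_wristwatch, gold_bezel below 0.02 m/s and angular speed of each of gold_pocket_watch, gold_wristwatch, gold_bezel below 0.2 rad/s and horizontal distance between gold_wristwatch and well_blue below 0.015 m and z of gold_wristwatch in the frame of well_blue below 0.006 m and horizontal distance between gold_bezel and well_red below 0.015 m and (z of gold_bezel in the frame of well_red below 0.006 m or (angle between gold_bezel's own z axis and vertical above 3.04 rad and z of gold_bezel in the frame of well_red below 0.016 m)) and (angle between gold_bezel's own z axis and vertical below 0.1 rad or angle between gold_bezel's own z axis and vertical above 3.04 rad) and distance of each of silver_pocket_watch, silver_wristwatch, silver_bezel from where it was at the start of the episode below 0.02 m); the robot touches nothing.
It fails at once if the gold pocket watch is dropped or slammed into a well (faster than 0.55 m/s close above a well's floor) ((horizontal distance between gold_pocket_watch and well_green below 0.055 m or horizontal distance between gold_pocket_watch and well_blue below 0.055 m or horizontal distance between gold_pocket_watch and well_red below 0.055 m) and z of gold_pocket_watch in the frame of well_green below 0.033 m and linear speed of gold_pocket_watch above 0.55 m/s).
It fails at once if the gold wristwatch is dropped or slammed into a well (faster than 0.55 m/s close above a well's floor) ((horizontal distance between gold_wristwatch and well_green below 0.055 m or horizontal distance between gold_wristwatch and well_blue below 0.055 m or horizontal distance between gold_wristwatch and well_red below 0.055 m) and z of gold_wristwatch in the frame of well_blue below 0.033 m and linear speed of gold_wristwatch above 0.55 m/s).
It fails at once if the gold bezel is dropped or slammed into a well (faster than 0.55 m/s close above a well's floor) ((horizontal distance between gold_bezel and well_green below 0.055 m or horizontal distance between gold_bezel and well_blue below 0.055 m or horizontal distance between gold_bezel and well_red below 0.055 m) and z of gold_bezel in the frame of well_red below 0.033 m and linear speed of gold_bezel above 0.55 m/s).
It fails at once if a silver piece is moved by more than 20 mm (distance of any of silver_pocket_watch, silver_wristwatch, silver_bezel from where it was at the start of the episode above 0.02 m).
It also fails if it takes over 80 s, if anything falls off the work surface, if the arm or the gripper's body presses on something with over 40 N, if the wrist force passes 120 N, or if a joint passes its speed limit or range.

### The arm

A 6-joint arm with a two-finger parallel gripper is mounted at the origin on the work surface. World frame = base frame: x ahead of the robot, y to its left, z up, the work surface at z = 0. Lengths are in mm, angles in rad, forces in N, time in s.
With the tool pointing down it reaches from about 350 to 875 mm from the base axis. Payload 4.2 kg.
Tool frame: the origin (TCP) lies at the very end of the fingers, on their centre line; the grasp point (between the pads) lies 19 mm behind it; z points along the fingers, y is the line along which they close (so a half turn about z gives the same grasp; the last joint's range is limited). The gripper opens to 85 mm and grips with 20 to 120 N. Pads are 22 mm wide; open, the fingers measure 114 mm over their backs; the gripper's body (76 mm by 85 mm) begins 54 mm behind the grasp point. The pads swing forward as they close: fully open they stand 13 mm farther back than shut.
Start: joints at [0.259, 0.385, 0.008, 0, -1.194, -0.259], TCP at [624.979, 0.025, 231.312] pointing down, gripper open.
Joint ranges: [-3.14, 3.14], [-1.21, 2.06], [-1.07, 1.41], [-3.16, 2.05], [-2.99, -0.16], [-3.1, 3.1]. Speed limits (rad/s): [2.79, 2.79, 3.14, 3.14, 3.14, 3.14].

### API

Orientations are given as a unit quaternion [x, y, z, w].
In Python, from bench import arm gives the robot as it stands.
- The arm moves only by the tool servo_tool, never from a script. Its argument "rows" is a list that holds one entry, the list of rows, each a list of 7 numbers: the finger opening in mm, from 0 to 85.4, then the shift along the tool's x, y, z in mm, then the turn, a rotation vector about the tool's x, y, z in rad. A call has 1 to 10 rows; each row is the pose to reach, as a shift and turn from the pose commanded when the call began, along the tool's axes at that moment; what a row does not reach only later rows make up. A row lasts 1/8 s, in which the tool goes at most 62.5 mm and 10.7 degrees, less where a joint would pass 70% of its speed; a pose out of reach is approached as far as the arm can. A call with a gripper value outside its range is refused whole. The fingers move at their own pace and stop on an object; the grip force is fixed at half the most. Time passes only in rows, so rows that repeat a pose let the fingers close. It gives the time, the measured TCP pose, the force, the opening and the grip force at its end, in the units of the state.
- arm.read_state(): the state, without advancing time (a new reading comes with each control period).
- arm.get_image(name): name is "scene" or "side" or "wrist"; returns the picture (400x640x3 uint8, red, green, blue); there is no depth.
- arm.camera_params(name): a dict with "intrinsics" (3x3 intrinsics, pixels), "R" (3x3) and "t" (3): a world point X has camera coordinates R X + t. Camera axes: x right, y down, z forward; pixel columns grow to the right and rows downward; lengths in mm; the calibration is good to about 2 mm. A picture is of the moment at which its call begins: read the wrist's pose just before it. camera_params takes no time and is no camera call; for the wrist camera it gives the pose at the moment of the call.
- arm.job_done(): hands the job in; it is judged then, once.
The state is a dict: "clock": time; "joints": joint angles; "joint_vel": joint speeds; "joint_efforts": joint torques, N m; "position": TCP position; "ee_rot": TCP orientation; "contact_force": force on the tool from outside, world axes, zero at the start; "wrist_torque": the same for the moment, N m; "gripper_width": finger opening in mm; "grasp_force": force on a finger pad.
Only numpy, scipy, OpenCV 4.12 (cv2) and the standard library are available. Lean on these libraries where they do the work, as an engineer would, in place of code of your own. Each camera call takes 0.05 s, during which the arm holds its last target. There are 200 camera calls.

## Working session

There is one attempt and no reset: what is moved stays moved. The work goes in short steps, Python scripts to look and compute and a tool call to move; the robot and the scene stay as the last step left them, time stands still between calls to the robot, and variables do not carry over. Pictures are saved under pics/ and viewed, at most 16 in all, crops included, and the job is handed in when it is done.

Besides the shell and the picture viewer there is one more tool, called after "Call:" by a JSON object that holds its "fn" and its "kwargs", one argument or row to a line. servo_tool: Moves the arm, as the interface text tells. Its arguments: {"type":"object","properties":{"rows":{"type":"array"}},"required":["rows"]}

```bash
mkdir -p pics; ls; python3 - <<'E'
from bench import arm
import cv2, numpy as np
for n in ("scene","wrist"):
    im=arm.get_image(n); cv2.imwrite(f"pics/{n}0.png",im[:,:,::-1]); p=arm.camera_params(n); print(n,np.round(p["intrinsics"],1).tolist(),np.round(p["R"],3).tolist(),np.round(p["t"],1))
s=arm.read_state(); print(s["clock"],s["position"],s["ee_rot"],s["gripper_width"])
E
```

```text
pics
scene [[413.4, 0.0, 328.3], [0.0, 413.4, 201.0], [0.0, 0.0, 1.0]] [[0.7, 0.715, 0.0], [0.597, -0.584, -0.55], [-0.393, 0.384, -0.835]] [-378.3 -289.8 1057.6]
wrist [[303.1, 0.0, 318.1], [0.0, 303.1, 199.5], [0.0, 0.0, 1.0]] [[-1.0, -0.001, 0.003], [-0.0, 0.944, 0.329], [-0.003, 0.329, -0.944]] [623.5 -43.1 382.1]
0.1 [6.24479336e+02 1.06984431e-02 2.30328067e+02] [-7.07045445e-01  7.07167419e-01  6.54043826e-04 -7.43075553e-04] 85.50488273646673
```

View pics/scene0.png

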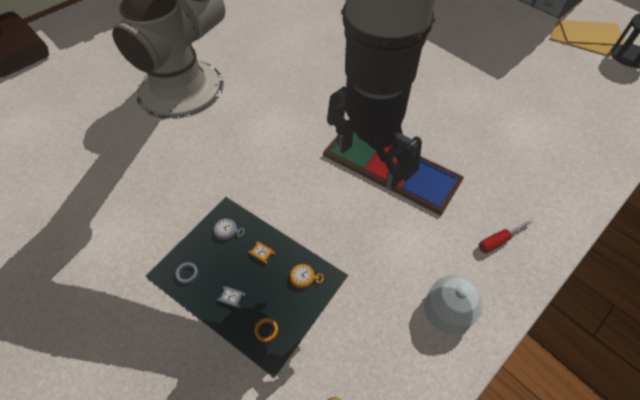

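View pics/wrist0.png

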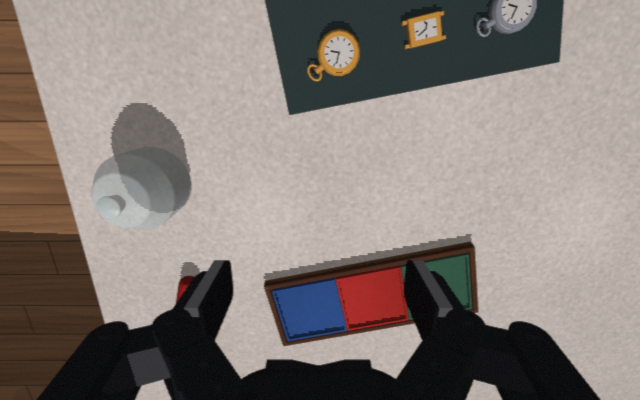

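The scene view shows gold pocket watch (302,275), gold wristwatch (261,252), gold bezel (266,330), and silver pieces at (225,229), (231,297), (187,272). The wrist view shows the tray with blue (308,310), red (372,298), green (445,285).

```bash
cat > h.py <<'E'
import cv2, numpy as np
from bench import arm
from scipy.spatial.transform import Rotation as Ro
def ray(p,uv,z):
    K,R,t=map(np.array,(p["intrinsics"],p["R"],p["t"]))
    d=R.T@np.linalg.solve(K,np.array([uv[0],uv[1],1.])); c=-R.T@t
    return c+d*(z-c[2])/d[2]
def snap(n,name=None):
    p=arm.camera_params(n); im=arm.get_image(n)
    if name: cv2.imwrite(f"pics/{name}.png",im[:,:,::-1])
    return p,im
H=lambda im:cv2.cvtColor(im,cv2.COLOR_RGB2HSV)
RNG=dict(gold=((10,110,90),(30,255,255)),blue=((110,120,50),(125,255,255)),red=((0,190,70),(6,255,255)),green=((65,70,45),(88,255,255)))
def blobs(im,c,amin=60):
    m=cv2.inRange(H(im),*RNG[c])
    cs,_=cv2.findContours(m,cv2.RETR_EXTERNAL,cv2.CHAIN_APPROX_NONE)
    return [k for k in cs if cv2.contourArea(k)>amin]
def rect(p,k,z):  # contour -> plane z -> minAreaRect
    w=np.array([ray(p,q,z)[:2] for q in k[:,0]]).astype(np.float32)
    (c,s,a)=cv2.minAreaRect(w); return np.round(c,1),np.round(s,1),round(a,1)
E
python3 - <<'E'
from h import *
for n in("scene","wrist"):
    p,im=snap(n)
    for c,z in(("gold",13),("blue",11),("red",11),("green",11)):
        for k in blobs(im,c): print(n,c,cv2.boundingRect(k),cv2.contourArea(k),rect(p,k,z))
E
```

```text
scene gold (478, 335, 123, 65) 3888.0 (array([979.4,  32.4]), array([191.1,  98.9]), 45.6)
scene gold (263, 321, 15, 21) 78.0 (array([ 641.9, -233.7]), array([16.5, 36.8]), 22.7)
scene gold (290, 264, 34, 23) 486.5 (array([ 606.8, -121.1]), array([61.1, 43.4]), 45.6)
scene gold (249, 241, 26, 22) 256.5 (array([ 512. , -149.9]), array([43.4, 29.6]), 12.2)
scene gold (551, 20, 71, 35) 1563.0 (array([621. , 940.2]), array([172.2, 156.9]), 17.2)
scene blue (403, 161, 54, 45) 1189.5 (array([634.2, 210.5]), array([87. , 88.5]), 11.4)
scene red (487, 231, 23, 15) 112.0 (array([810.3, 196.9]), array([54. , 12.9]), 73.5)
scene red (373, 156, 14, 19) 68.0 (array([529.2, 168.2]), array([18.4, 51.8]), 73.9)
scene green (332, 132, 44, 35) 548.5 (array([457.4, 166.7]), array([83.8, 76.5]), 10.2)
wrist gold (0, 205, 78, 29) 1947.5 (array([987.6,  68.1]), array([ 39. , 100.2]), 90.0)
wrist gold (0, 122, 70, 82) 4646.5 (array([981.1,  -3.8]), array([99.5, 87.4]), 90.0)
wrist gold (0, 74, 46, 47) 1773.5 (array([963.7, -80.3]), array([52.6, 49. ]), 0.0)
wrist gold (307, 30, 53, 52) 1677.0 (array([ 605.2, -119.6]), array([59.8, 44.9]), 60.1)
wrist gold (0, 21, 32, 52) 1212.5 (array([ 954.7, -131.4]), array([49.2, 34.7]), 90.0)
wrist gold (402, 11, 45, 38) 1011.0 (array([ 512.1, -148.4]), array([44. , 28.4]), 12.9)
wrist gold (0, 0, 17, 20) 256.5 (array([ 946.1, -166.3]), array([17.5, 17. ]), 0.1)
wrist blue (272, 279, 75, 62) 3109.0 (array([635.7, 212.8]), array([91.1, 93.8]), 12.3)
wrist red (337, 267, 71, 63) 3235.5 (array([544.4, 193.1]), array([89.9, 93.1]), 12.5)
wrist green (425, 254, 47, 56) 1231.0 (array([439.2, 170.2]), array([58.8, 92.2]), 12.4)
```

Call:
{"fn": "servo_tool", "kwargs": {
  "rows": [
    [[85,50,15,0,0,0,0],[85,100,30,0,0,0,0],[85,150,45,0,0,0,0],[85,180,50,0,0,0,0],[85,180,50,0,0,0,0],[85,180,50,0,0,0,0]]
  ]
}}

```text
clock: 0.95
position: [575.0, -179.6, 231.1]
ee_rot: [-0.707, 0.707, 0.0, 0.0]
contact_force: [0.1, -0.2, -0.0]
gripper_width: 84.9
grasp_force: 0.0
```

```bash
cat > look.py <<'E'
from h import *
s=arm.read_state(); print(s["clock"],np.round(s["position"],1),np.round(Ro.from_quat(s["ee_rot"]).as_matrix(),3).tolist())
p,im=snap("wrist","mat")
m=cv2.inRange(H(im),*RNG["gold"])
wh=cv2.inRange(H(im),(0,0,140),(180,60,255))
for k in blobs(im,"gold"):
    x,y,w,h=cv2.boundingRect(k)
    if x<5 or y<2: continue
    f=np.zeros_like(m); cv2.drawContours(f,[k],-1,255,-1)
    M=cv2.moments(f,True); c=M["m10"]/M["m00"],M["m01"]/M["m00"]
    d=cv2.moments(cv2.bitwise_and(f,wh),True); dc=(d["m10"]/d["m00"],d["m01"]/d["m00"]) if d["m00"]>20 else None
    print((x,y,w,h),"rect13",rect(p,k,13),"rect17",rect(p,k,17),"cen13",np.round(ray(p,c,13),1),"dial17",None if dc is None else np.round(ray(p,dc,17),1))
E
python3 look.py
```

```text
0.95 [ 575.  -179.6  231.1] [[-0.0, -1.0, -0.0], [-1.0, 0.0, 0.0], [-0.0, 0.0, -1.0]]
(30, 338, 49, 7) rect13 (array([971.4,  86.3]), array([10.2, 70. ]), 85.1) rect17 (array([967. ,  82.4]), array([10.1, 69.2]), 85.1) cen13 [961.3  86.4  13. ] dial17 None
(271, 191, 44, 38) rect13 (array([ 604.5, -120.5]), array([60.5, 45.3]), 61.7) rect17 (array([ 604.2, -122.1]), array([59.8, 44.8]), 61.7) cen13 [ 604.6 -124.7   13. ] dial17 [ 601.4 -126.3   17. ]
(350, 177, 38, 28) rect13 (array([ 511.5, -149.9]), array([43.6, 30. ]), 13.0) rect17 (array([ 512.2, -151.2]), array([43.1, 29.7]), 13.0) cen13 [ 511.3 -150.2   13. ] dial17 [ 511.4 -150.1   17. ]
(252, 101, 35, 36) rect13 (array([ 631.1, -236.9]), array([39.3, 39.3]), 88.1) rect17 (array([ 630.5, -237.2]), array([38.9, 38.9]), 88.1) cen13 [ 631.  -237.6   13. ] dial17 None
(103, 101, 40, 30) rect13 (array([ 798.9, -238.3]), array([44.6, 32.3]), 16.6) rect17 (array([ 796.4, -238.6]), array([44.1, 31.9]), 16.6) cen13 [ 798.3 -239.6   13. ] dial17 None
```

View pics/mat.png

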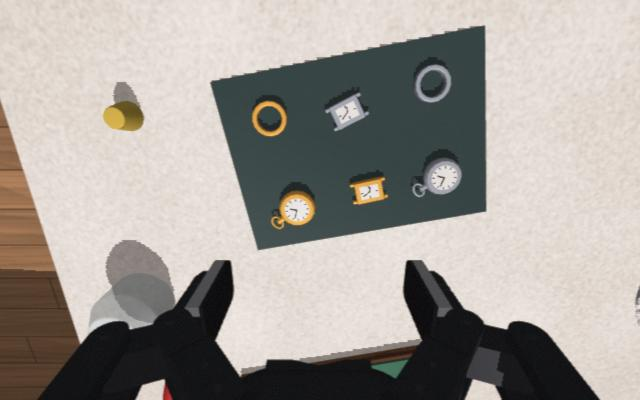

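```bash
python3 - <<'E'
from h import *
p=arm.camera_params("wrist"); im=cv2.imread("pics/mat.png")[:,:,::-1].copy()
for k in blobs(im,"gold"):
    if 265<cv2.boundingRect(k)[0]<300 and cv2.boundingRect(k)[1]>150:
        w=np.array([ray(p,q,11.5) for q in k[:,0]]); d=w[:,:2]-[601.4,-126.3]; r=np.linalg.norm(d,axis=1)
        o=np.argsort(r)[-12:]; print(np.round(r[o],1),np.round(np.degrees(np.arctan2(d[o,1],d[o,0]))))
p,im=snap("scene"); 
for c in("blue","red","green"):
  for k in blobs(im,c): print(c,rect(p,k,11),rect(p,k,15))
E
```

```text
[37.6 38.3 38.4 39.  39.1 39.3 39.4 39.7 40.1 40.1 40.1 40.3] [25. 27. 48. 29. 44. 47. 33. 30. 40. 43. 37. 35.]
blue (array([634. , 210.3]), array([86.5, 86.7]), 12.5) (array([635.3, 207.4]), array([86. , 86.2]), 12.5)
red (array([809.7, 197.7]), array([52.3, 10.6]), 72.2) (array([810. , 194.9]), array([52. , 10.5]), 72.2)
green (array([457.2, 168.7]), array([79.5, 77.7]), 12.8) (array([459.4, 166. ]), array([79.1, 77.3]), 12.8)
```

Call:
{"fn": "servo_tool", "kwargs": {
  "rows": [
    [[75,-54,-26,60,0,0,0.925],[75,-54,-26,120,0,0,0.925],[75,-54,-26,160,0,0,0.925],[75,-54,-26,170,0,0,0.925],[75,-54,-26,180,0,0,0.925],[75,-54,-26,190,0,0,0.925],[75,-54,-26,200,0,0,0.925],[75,-54,-26,200,0,0,0.925]]
  ]
}}

```text
clock: 2.05
position: [600.4, -125.7, 30.5]
ee_rot: [-0.318, 0.948, 0.0, -0.001]
contact_force: [-0.5, 0.6, -0.1]
gripper_width: 74.9
grasp_force: 0.0
```

```bash
python3 - <<'E'
from h import *
s=arm.read_state(); print(s["position"],s["contact_force"],s["joints"])
snap("wrist","near1")
E
```

```text
[ 600.42656002 -125.71773265   30.46002454] [-0.51917079  0.57447198 -0.11580905] [ 5.70774198e-02  5.69755937e-01 -2.49162960e-01 -1.70826325e-04
 -7.53621596e-01 -9.80365710e-01]
```

View pics/near1.png

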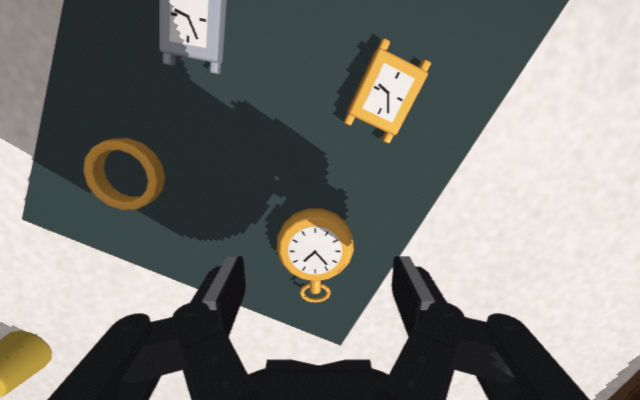

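Watch dial at (316,250), stem straight down at (316,292), centred between the pads (240 and 398): aligned. Descend and close.

Call:
{"fn": "servo_tool", "kwargs": {
  "rows": [
    [[70,0,0,10,0,0,0],[70,0,0,20,0,0,0],[70,0,0,26,0,0,0],[70,0,0,26,0,0,0],[35,0,0,26,0,0,0],[35,0,0,26,0,0,0],[35,0,0,26,0,0,0],[35,0,0,26,0,0,0],[35,0,0,26,0,0,0]]
  ]
}}

```text
clock: 3.22
position: [601.6, -126.0, 6.4]
ee_rot: [-0.317, 0.948, -0.0, 0.001]
contact_force: [-0.9, 0.2, 5.5]
gripper_width: 42.4
grasp_force: 60.5
```

Call:
{"fn": "servo_tool", "kwargs": {
  "rows": [
    [[35,0,0,-5,0,0,0],[35,0,0,-15,0,0,0],[35,0,0,-40,0,0,0],[35,0,0,-80,0,0,0],[35,0,0,-120,0,0,0],[35,0,0,-120,0,0,0]]
  ]
}}

```text
clock: 3.98
position: [603.4, -126.1, 129.7]
ee_rot: [-0.318, 0.948, -0.001, 0.004]
contact_force: [1.1, 0.3, -0.8]
gripper_width: 42.6
grasp_force: 61.0
```

```bash
python3 - <<'E'
from h import *
p,im=snap("wrist","held1"); 
E
```

```text
(no output)
```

View pics/held1.png

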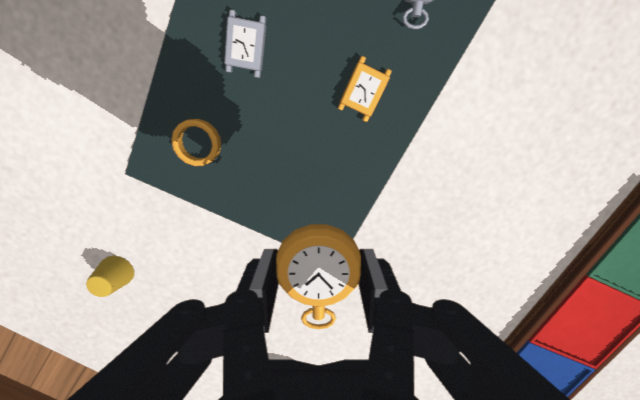

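The pocket watch is held level, dial at (318,272), slightly forward of the pads.

```bash
cat > off.py <<'E'
from h import *
import sys
s=arm.read_state(); P=s["position"]; R=Ro.from_quat(s["ee_rot"]).as_matrix()
p,im=snap("wrist"); g=np.zeros((400,640),np.uint8); 
m=cv2.inRange(H(im),*RNG["gold"]); m[:,:230]=0; m[:,400:]=0; m[:200]=0
k=max(cv2.findContours(m,cv2.RETR_EXTERNAL,cv2.CHAIN_APPROX_NONE)[0],key=cv2.contourArea)
x,y,w,h=cv2.boundingRect(k); print((x,y,w,h))
uv=eval(sys.argv[1]) if len(sys.argv)>2 else (x+w/2,y+h/2)
X=ray(p,uv,P[2]+float(sys.argv[-1])); print("world",X.round(1),"TCP",P.round(1),"in tool",(R.T@(X-P)).round(1))
E
python3 off.py "(318,273)" 10.6
```

```text
(276, 224, 85, 105)
world [ 601.7 -125.1  137.8] TCP [ 601.6 -125.9  127.2] in tool [ -0.5   0.6 -10.6]
```

```bash
python3 - <<'E'
from h import *
s=arm.read_state(); print(Ro.from_quat(s["ee_rot"]).as_matrix().round(3).tolist())
for n in("scene","side","wrist"):
  p,im=snap(n,"w_"+n)
  for c in("blue","red","green"):
    for k in blobs(im,c,200): print(n,c,cv2.boundingRect(k),rect(p,k,11),rect(p,k,15))
E
```

```text
[[-0.799, -0.601, 0.0], [-0.601, 0.799, 0.001], [-0.001, 0.001, -1.0]]
scene blue (403, 163, 54, 43) (array([634. , 210.3]), array([86.5, 86.7]), 12.5) (array([635.2, 207.4]), array([86.1, 86.2]), 12.5)
scene green (330, 129, 50, 38) (array([454.7, 169.4]), array([85.5, 82.2]), 12.5) (array([456.9, 166.7]), array([85. , 81.8]), 12.5)
side blue (277, 130, 51, 34) (array([639.1, 211.5]), array([89.8, 92.7]), 10.9) (array([636.1, 206.8]), array([89.2, 92.1]), 10.9)
side green (207, 163, 62, 42) (array([458. , 173.6]), array([91.6, 92. ]), 12.0) (array([456.3, 169.2]), array([91. , 91.4]), 12.0)
wrist blue (521, 348, 75, 52) (array([611.7, 209.9]), array([40.3, 95.4]), 11.8) (array([610.5, 203.9]), array([39.6, 93.9]), 11.8)
wrist red (588, 319, 52, 54) (array([546.4, 223.3]), array([75.9, 38.7]), 12.4) (array([546.2, 217.1]), array([74.7, 38.1]), 12.4)
wrist green (587, 219, 53, 86) (array([488.2, 151.6]), array([99.2, 48.6]), 56.2) (array([488.9, 146.4]), array([97.7, 47.8]), 56.2)
```

View pics/w_scene.png

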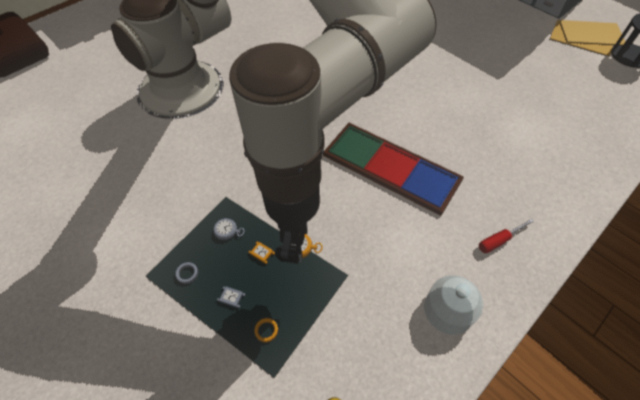

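Call:
{"fn": "servo_tool", "kwargs": {
  "rows": [
    [[35,-10,50,0,0,0,-0.05],[35,-20,105,0,0,0,-0.12],[35,-30,160,0,0,0,-0.2],[35,-41,215,0,0,0,-0.28],[35,-52,270,0,0,0,-0.34],[35,-60,312,20,0,0,-0.356],[35,-62,324,45,0,0,-0.356],[35,-62,324,67,0,0,-0.356],[35,-62,324,67,0,0,-0.356],[35,-62,324,67,0,0,-0.356]]
  ]
}}

```text
clock: 5.48
position: [455.9, 170.1, 58.5]
ee_rot: [-0.48, 0.877, -0.0, 0.0]
contact_force: [1.0, 0.4, -0.1]
gripper_width: 42.3
grasp_force: 61.2
```

```bash
python3 - <<'E'
from h import *
s=arm.read_state(); print(s["position"].round(1),Ro.from_quat(s["ee_rot"]).as_matrix().round(3).tolist(),s["contact_force"])
p,im=snap("wrist","place1")
for c in("blue","red","green"):
    for k in blobs(im,c,200): print(c,cv2.boundingRect(k),rect(p,k,11),rect(p,k,15))
E
```

```text
[455.9 170.1  58.5] [[-0.539, -0.842, 0.0], [-0.842, 0.539, -0.0], [0.0, -0.0, -1.0]] [ 1.03212994  0.40151019 -0.05903691]
blue (183, 359, 41, 41) (array([612.7, 244.4]), array([54.9, 21.1]), 23.1) (array([608.5, 241.4]), array([53.8, 20.7]), 23.1)
blue (81, 310, 78, 70) (array([649.1, 172.5]), array([92.2, 13.5]), 9.6) (array([644.1, 171. ]), array([90.2, 13.2]), 9.6)
red (266, 286, 46, 62) (array([518.4, 226.4]), array([58.5, 27.5]), 42.7) (array([516.1, 223.7]), array([57.2, 26.9]), 42.7)
red (147, 231, 105, 87) (array([554.8, 166.3]), array([91. , 38.3]), 12.4) (array([551.8, 164.9]), array([89.1, 37.5]), 12.4)
green (223, 135, 188, 124) (array([458.2, 172.8]), array([92. , 92.3]), 12.4) (array([457.2, 171.2]), array([90. , 90.4]), 12.4)
```

View pics/place1.png

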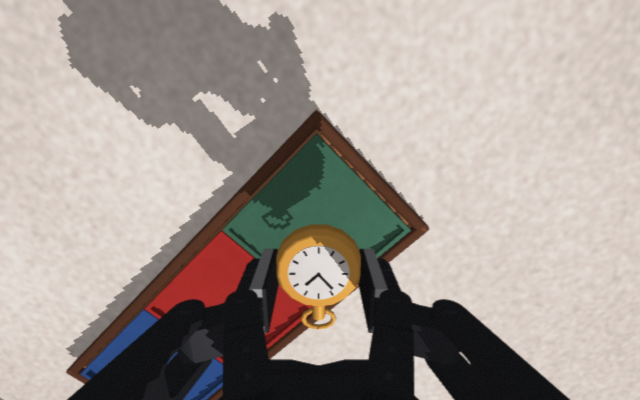

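Watch dial at (318,272) over the green well (corners 318,135 / 411,228 / 223,232); well centre reads (457,171) against TCP (456,170).

Call:
{"fn": "servo_tool", "kwargs": {
  "rows": [
    [[35,-1,0,12,0,0,0],[35,-1,0,24,0,0,0],[35,-1,0,33,0,0,0],[35,-1,0,39,0,0,0],[35,-1,0,42,0,0,0],[35,-1,0,44,0,0,0],[35,-1,0,44,0,0,0],[35,-1,0,44,0,0,0]]
  ]
}}

```text
clock: 6.52
position: [456.2, 171.0, 14.5]
ee_rot: [-0.48, 0.877, 0.0, 0.0]
contact_force: [0.3, 0.2, -1.0]
gripper_width: 42.4
grasp_force: 61.2
```

Call:
{"fn": "servo_tool", "kwargs": {
  "rows": [
    [[35,0,0,1,0,0,0],[35,0,0,2,0,0,0],[35,0,0,2,0,0,0]]
  ]
}}

```text
clock: 6.9
position: [456.2, 171.1, 14.2]
ee_rot: [-0.481, 0.877, -0.0, 0.0]
contact_force: [-4.5, -0.8, 14.6]
gripper_width: 42.5
grasp_force: 63.1
```

Contact with the floor; release and rise.

Call:
{"fn": "servo_tool", "kwargs": {
  "rows": [
    [[46,0,0,1,0,0,0],[50,0,0,1,0,0,0],[55,0,0,1,0,0,0],[58,0,0,0,0,0,0],[58,0,0,-4,0,0,0],[58,0,0,-20,0,0,0],[70,0,0,-60,0,0,0],[80,0,0,-110,0,0,0],[80,0,0,-110,0,0,0]]
  ]
}}

```text
clock: 8.02
position: [458.4, 172.6, 126.5]
ee_rot: [-0.481, 0.877, 0.001, 0.005]
contact_force: [-0.1, 0.0, -1.3]
gripper_width: 79.9
grasp_force: 0.0
```

```bash
python3 - <<'E'
from h import *
s=arm.read_state(); print(s["clock"],s["position"].round(1),Ro.from_quat(s["ee_rot"]).as_matrix().round(4).tolist())
p,im=snap("wrist","rel1"); print(ray(p,(318,273),25))
E
```

```text
8.025 [458.4 172.6 126.5] [[-0.5381, -0.8428, 0.0081], [-0.8428, 0.5382, 0.0056], [-0.0091, -0.0038, -1.0]]
[498.19608412 235.46811084  25.        ]
```

View pics/rel1.png

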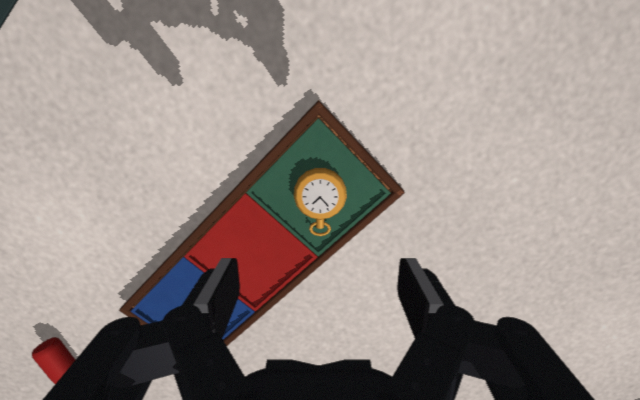

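Pocket watch sits mid-well, dial at (320,196) in the green well. Next: the wristwatch.

Call:
{"fn": "servo_tool", "kwargs": {
  "rows": [
    [[70,40,-36,0,0,0,0.1],[70,80,-73,0,0,0,0.25],[60,120,-110,0,0,0,0.4],[60,160,-147,0,0,0,0.55],[60,200,-183,0,0,0,0.7],[55,233,-213,0,0,0,0.775],[55,241,-220,30,0,0,0.775],[55,241,-220,70,0,0,0.775],[55,241,-220,85,0,0,0.775],[55,241,-220,85,0,0,0.775]]
  ]
}}

```text
clock: 9.32
position: [510.6, -150.5, 36.0]
ee_rot: [-0.113, 0.994, 0.0, -0.002]
contact_force: [0.6, -0.1, 0.8]
gripper_width: 54.8
grasp_force: 0.0
```

```bash
python3 look.py | grep -v "(2[0-9][0-9], 3"; python3 -c "
from h import *
cv2.imwrite('pics/n2.png',cv2.imread('pics/mat.png'))"
```

```text
9.325 [ 510.6 -150.5   36. ] [[-0.974, -0.225, -0.004], [-0.225, 0.974, -0.0], [0.004, 0.001, -1.0]]
(296, 206, 48, 66) rect13 (array([ 508.8, -149.5]), array([43.8, 28.1]), 13.1) rect17 (array([ 506.9, -150. ]), array([42.7, 27.5]), 13.1) cen13 [ 508.4 -149.6   13. ] dial17 [ 509.3 -149.3   17. ]
```

View pics/n2.png

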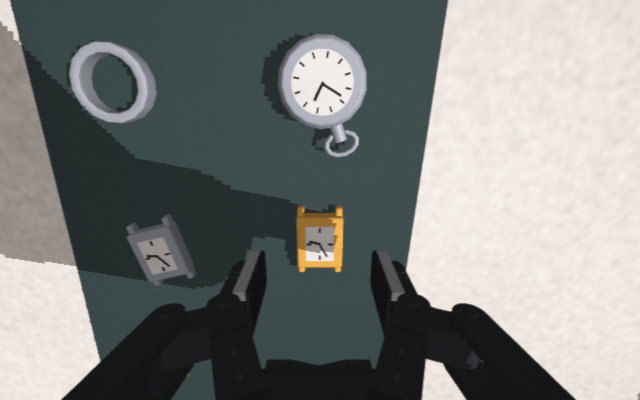

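The gold wristwatch at (320,238) lies square between the pads; silver wristwatch edge at (193,265) clear of the left finger.

Call:
{"fn": "servo_tool", "kwargs": {
  "rows": [
    [[50,0,0,12,0,0,0],[50,0,0,24,0,0,0],[50,0,0,31,0,0,0],[50,0,0,31,0,0,0],[18,0,0,31,0,0,0],[18,0,0,31,0,0,0],[18,0,0,31,0,0,0],[18,0,0,31,0,0,0]]
  ]
}}

```text
clock: 10.38
position: [512.0, -150.6, 6.9]
ee_rot: [-0.113, 0.994, -0.0, 0.001]
contact_force: [-0.4, 0.8, 5.5]
gripper_width: 25.8
grasp_force: 59.5
```

Call:
{"fn": "servo_tool", "kwargs": {
  "rows": [
    [[18,0,0,-5,0,0,0],[18,0,0,-20,0,0,0],[18,0,0,-60,0,0,0],[18,0,0,-110,0,0,0],[18,0,0,-120,0,0,0],[18,0,0,-120,0,0,0],[18,0,0,-120,0,0,0]]
  ]
}}

```text
clock: 11.25
position: [510.4, -150.5, 125.0]
ee_rot: [-0.113, 0.994, 0.0, -0.001]
contact_force: [0.2, 0.5, -1.4]
gripper_width: 25.8
grasp_force: 59.1
```

```bash
python3 off.py 6; python3 - <<'E'
from h import *
snap("wrist","held2"); s=arm.read_state();print(s["position"],Ro.from_quat(s["ee_rot"]).as_matrix().round(3).tolist(),s["gripper_width"])
E
```

```text
(291, 223, 56, 77)
world [ 506.7 -150.3  131. ] TCP [ 510.4 -150.5  125. ] in tool [ 3.6  1.  -6. ]
[ 510.5917919  -150.57173026  124.83430059] [[-0.974, -0.225, -0.003], [-0.225, 0.974, 0.0], [0.003, 0.001, -1.0]] 25.693629593527596
```

View pics/held2.png

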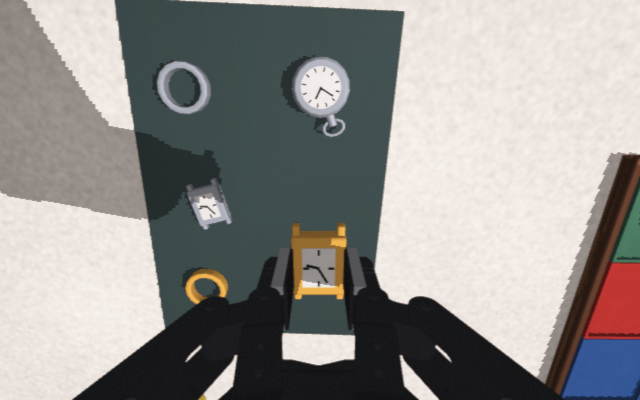

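Wristwatch held level at (319,262).

Call:
{"fn": "servo_tool", "kwargs": {
  "rows": [
    [[18,-27,43,0,0,0,-0.1],[18,-55,87,0,0,0,-0.22],[18,-83,132,0,0,0,-0.35],[18,-111,177,0,0,0,-0.48],[18,-139,222,0,0,0,-0.6],[18,-167,266,0,0,0,-0.7],[18,-190,303,0,0,0,-0.775],[18,-204,325,25,0,0,-0.775],[18,-204,325,65,0,0,-0.775],[18,-204,325,65,0,0,-0.775]]
  ]
}}

```text
clock: 12.6
position: [634.1, 210.6, 56.1]
ee_rot: [-0.48, 0.877, 0.0, -0.006]
contact_force: [-0.0, -0.7, 0.1]
gripper_width: 25.8
grasp_force: 59.2
```

Call:
{"fn": "servo_tool", "kwargs": {
  "rows": [
    [[18,0,0,0,0,0,0],[18,0,0,0,0,0,0]]
  ]
}}

```text
clock: 12.85
position: [638.3, 212.0, 63.3]
ee_rot: [-0.48, 0.877, -0.0, 0.002]
contact_force: [0.4, -0.4, 0.8]
gripper_width: 25.9
grasp_force: 59.2
```

```bash
cat > wells.py <<'E'
from h import *
import sys
s=arm.read_state(); print(s["position"].round(1),Ro.from_quat(s["ee_rot"]).as_matrix().round(3).tolist(),s["contact_force"].round(1))
p,im=snap("wrist",sys.argv[1])
for c in("blue","red","green"):
    for k in blobs(im,c,200): print(c,cv2.boundingRect(k),rect(p,k,11),rect(p,k,15))
E
python3 wells.py place2; python3 off.py 6
```

```text
[638.3 212.   63.3] [[-0.539, -0.842, 0.003], [-0.842, 0.539, 0.001], [-0.003, -0.002, -1.0]] [ 0.4 -0.4  0.8]
blue (227, 125, 186, 133) (array([636.2, 211.6]), array([92.2, 92.3]), 12.4) (array([635.3, 210.1]), array([90.3, 90.4]), 12.4)
red (77, 270, 70, 82) (array([815. , 191.7]), array([74. , 34.9]), 74.6) (array([810.5, 190.6]), array([72.5, 34.2]), 74.6)
red (422, 160, 49, 44) (array([551.9, 231.7]), array([36.4, 15.1]), 13.4) (array([552.7, 229.8]), array([35.6, 14.8]), 13.4)
red (442, 110, 32, 25) (array([528.5, 200. ]), array([13.9, 17.8]), 16.7) (array([529.8, 198.8]), array([13.6, 17.5]), 16.7)
red (401, 98, 50, 44) (array([543.4, 189.9]), array([18.9, 31. ]), 84.2) (array([544.4, 188.9]), array([18.5, 30.3]), 84.2)
red (465, 93, 28, 47) (array([514.8, 204.9]), array([27.7, 15.9]), 69.8) (array([516.4, 203.6]), array([27.2, 15.6]), 69.8)
red (413, 38, 113, 109) (array([512.2, 191.6]), array([29.9, 79.4]), 19.3) (array([513.8, 190.6]), array([29.3, 77.8]), 19.3)
red (422, 11, 37, 41) (array([517. , 148.4]), array([19.1, 19.7]), 3.2) (array([518.5, 148.3]), array([18.7, 19.3]), 3.2)
green (440, 0, 200, 122) (array([461.2, 173.3]), array([78.5, 92. ]), 12.4) (array([463.9, 172.6]), array([76.9, 90.1]), 12.4)
(291, 223, 55, 81)
world [636.4 210.7  69.3] TCP [638.2 212.1  63.3] in tool [ 2.   0.8 -6. ]
```

View pics/place2.png

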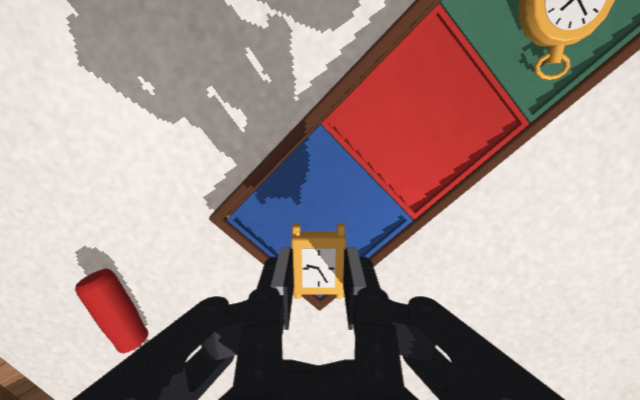

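Wristwatch (319,265) is over the blue well's centre (636,211 vs 635.5,210.4).

Call:
{"fn": "servo_tool", "kwargs": {
  "rows": [
    [[18,0,0,12,0,0,0],[18,0,0,24,0,0,0],[18,0,0,33,0,0,0],[18,0,0,39,0,0,0],[18,0,0,42,0,0,0],[18,0,0,44,0,0,0],[18,0,0,45,0,0,0],[18,0,0,46,0,0,0],[18,0,0,46,0,0,0]]
  ]
}}

```text
clock: 14.08
position: [637.3, 212.0, 15.5]
ee_rot: [-0.48, 0.877, 0.0, 0.0]
contact_force: [0.2, -0.1, -1.1]
gripper_width: 25.6
grasp_force: 59.2
```

Call:
{"fn": "servo_tool", "kwargs": {
  "rows": [
    [[18,0,0,1,0,0,0],[18,0,0,2,0,0,0],[18,0,0,2,0,0,0]]
  ]
}}

```text
clock: 14.45
position: [637.4, 212.0, 15.0]
ee_rot: [-0.48, 0.877, -0.0, 0.0]
contact_force: [-2.2, 0.3, 6.0]
gripper_width: 26.0
grasp_force: 59.9
```

Call:
{"fn": "servo_tool", "kwargs": {
  "rows": [
    [[29,0,0,0,0,0,0],[33,0,0,0,0,0,0],[38,0,0,0,0,0,0],[42,0,0,0,0,0,0],[42,0,0,-4,0,0,0],[45,0,0,-20,0,0,0],[60,0,0,-60,0,0,0],[75,0,0,-110,0,0,0],[75,0,0,-110,0,0,0],[75,0,0,-110,0,0,0]]
  ]
}}

```text
clock: 15.7
position: [637.0, 211.9, 124.2]
ee_rot: [-0.48, 0.877, 0.0, 0.001]
contact_force: [0.5, -0.4, -1.3]
gripper_width: 75.1
grasp_force: 0.0
```

```bash
python3 wells.py rel2
```

```text
[637.  211.9 124.2] [[-0.539, -0.842, 0.001], [-0.842, 0.539, 0.001], [-0.001, -0.0, -1.0]] [ 0.5 -0.4 -1.3]
blue (246, 119, 145, 139) (array([636.1, 211.3]), array([91.7, 91.8]), 12.4) (array([635.4, 210.2]), array([90.2, 90.3]), 12.4)
red (126, 236, 52, 66) (array([813.7, 191.2]), array([70.3, 29.9]), 74.9) (array([810.2, 190.4]), array([69.2, 29.5]), 74.9)
red (321, 30, 156, 163) (array([545.4, 191.7]), array([90.5, 92.2]), 12.4) (array([546.1, 190.9]), array([89.1, 90.7]), 12.4)
green (407, 0, 173, 116) (array([455. , 171.6]), array([91.8, 91.6]), 12.4) (array([457.2, 171.1]), array([90.4, 90.2]), 12.4)
```

View pics/rel2.png

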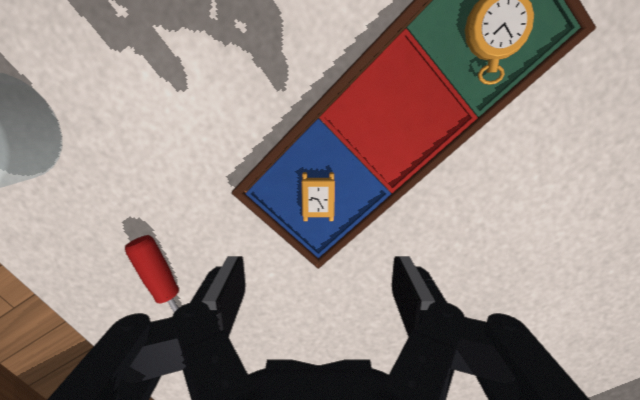

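Wristwatch centred at (318,197) in the blue well. Now the bezel.

Call:
{"fn": "servo_tool", "kwargs": {
  "rows": [
    [[75,40,-25,0,0,0,0],[75,88,-55,0,0,0,0],[75,136,-85,0,0,0,0],[75,184,-115,0,0,0,0],[75,232,-145,0,0,0,0],[65,280,-175,0,0,0,0],[65,328,-205,0,0,0,0],[65,365,-227,10,0,0,0],[65,381,-237,40,0,0,0],[65,381,-237,80,0,0,0]]
  ]
}}

```text
clock: 17.0
position: [631.1, -238.8, 41.8]
ee_rot: [-0.479, 0.878, -0.0, -0.0]
contact_force: [0.1, 0.1, -0.7]
gripper_width: 64.9
grasp_force: 0.0
```

Call:
{"fn": "servo_tool", "kwargs": {
  "rows": [
    [[65,0,0,5,0,0,0],[65,0,0,5,0,0,0],[65,0,0,5,0,0,0]]
  ]
}}

```text
clock: 17.38
position: [632.9, -236.6, 40.1]
ee_rot: [-0.481, 0.877, -0.001, 0.001]
contact_force: [-0.3, -0.4, 1.0]
gripper_width: 64.9
grasp_force: 0.0
```

```bash
python3 look.py; cp pics/mat.png pics/n3.png
```

```text
17.375 [ 632.9 -236.6   40.1] [[-0.538, -0.843, 0.003], [-0.843, 0.538, -0.001], [-0.001, -0.003, -1.0]]
(87, 317, 45, 49) rect13 (array([ 803.9, -251.1]), array([59.1,  8.9]), 13.8) rect17 (array([ 798.8, -252.5]), array([57.7,  8.7]), 13.8) cen13 [ 798.6 -251.4   13. ] dial17 None
(287, 202, 64, 62) rect13 (array([ 630.5, -238.7]), array([41.6, 39.2]), 57.6) rect17 (array([ 629.5, -240.4]), array([40.6, 38.3]), 57.6) cen13 [ 630.2 -239.    13. ] dial17 None
```

View pics/n3.png

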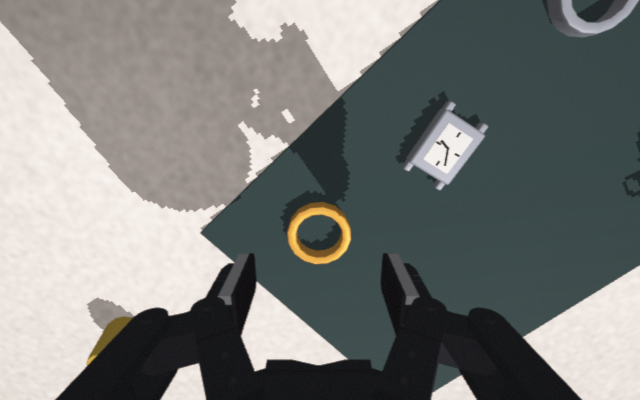

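Bezel at (319,233), centred between the pads (255 and 385), silver wristwatch clear at (447,150).

Call:
{"fn": "servo_tool", "kwargs": {
  "rows": [
    [[60,2,0,12,0,0,0],[60,2,0,24,0,0,0],[60,2,0,33,0,0,0],[60,2,0,34,0,0,0],[30,2,0,34,0,0,0],[30,2,0,34,0,0,0],[30,2,0,34,0,0,0],[30,2,0,34,0,0,0]]
  ]
}}

```text
clock: 18.42
position: [631.1, -238.5, 5.0]
ee_rot: [-0.48, 0.877, -0.001, 0.001]
contact_force: [0.5, -0.2, 2.3]
gripper_width: 36.7
grasp_force: 60.2
```

Call:
{"fn": "servo_tool", "kwargs": {
  "rows": [
    [[30,0,0,-5,0,0,0],[30,0,0,-20,0,0,0],[30,0,0,-60,0,0,0],[30,0,0,-110,0,0,0],[30,0,0,-120,0,0,0],[30,0,0,-120,0,0,0],[30,0,0,-120,0,0,0]]
  ]
}}

```text
clock: 19.3
position: [629.4, -238.2, 122.8]
ee_rot: [-0.48, 0.877, 0.001, -0.001]
contact_force: [-0.4, -1.0, -1.4]
gripper_width: 36.7
grasp_force: 60.1
```

```bash
python3 off.py 6
```

```text
(282, 230, 73, 73)
world [ 628.6 -237.9  128.8] TCP [ 629.4 -238.2  122.8] in tool [ 0.2  0.8 -6. ]
```

Call:
{"fn": "servo_tool", "kwargs": {
  "rows": [
    [[30,-35,33,0,0,0,0],[30,-75,72,0,0,0,0],[30,-115,110,0,0,0,0],[30,-155,148,0,0,0,0],[30,-195,186,0,0,0,0],[30,-235,225,0,0,0,0],[30,-275,263,0,0,0,0],[30,-305,292,10,0,0,0],[30,-316,302,35,0,0,0],[30,-316,302,62,0,0,0]]
  ]
}}

```text
clock: 20.6
position: [545.7, 191.8, 60.7]
ee_rot: [-0.481, 0.877, -0.0, -0.001]
contact_force: [-0.5, -1.3, -0.9]
gripper_width: 36.5
grasp_force: 60.1
```

Call:
{"fn": "servo_tool", "kwargs": {
  "rows": [
    [[30,0,0,0,0,0,0],[30,0,0,0,0,0,0],[30,0,0,0,0,0,0],[30,0,0,0,0,0,0]]
  ]
}}

```text
clock: 21.1
position: [546.9, 190.5, 63.3]
ee_rot: [-0.48, 0.877, 0.0, 0.001]
contact_force: [-1.2, -0.0, -0.8]
gripper_width: 36.5
grasp_force: 60.1
```

```bash
python3 wells.py place3;python3 off.py 6
```

```text
[546.9 190.5  63.3] [[-0.539, -0.842, 0.001], [-0.842, 0.539, 0.001], [-0.002, -0.001, -1.0]] [-1.2 -0.  -0.8]
blue (270, 286, 45, 55) (array([614.7, 243.3]), array([49.7, 28.6]), 21.5) (array([612.3, 240.7]), array([48.7, 28. ]), 21.5)
blue (150, 226, 113, 90) (array([643.8, 186.4]), array([92.1, 39.8]), 12.4) (array([640.9, 185. ]), array([90.2, 39. ]), 12.4)
red (17, 340, 67, 60) (array([814. , 183.4]), array([61. , 42.8]), 74.2) (array([807.6, 182.1]), array([59.7, 41.9]), 74.2)
red (257, 165, 53, 39) (array([552.5, 159. ]), array([33.7, 20.9]), 8.2) (array([551.5, 158.2]), array([33. , 20.4]), 8.2)
red (292, 136, 30, 45) (array([526.1, 149.9]), array([23.7, 18.9]), 20.5) (array([525.6, 149.2]), array([23.2, 18.5]), 20.5)
green (320, 11, 206, 212) (array([456.3, 172.2]), array([91.9, 92.3]), 12.4) (array([457.2, 171.1]), array([90. , 90.4]), 12.4)
(282, 230, 73, 76)
world [546.4 191.5  69.1] TCP [546.8 190.5  63.1] in tool [-0.6  0.8 -6. ]
```

View pics/place3.png

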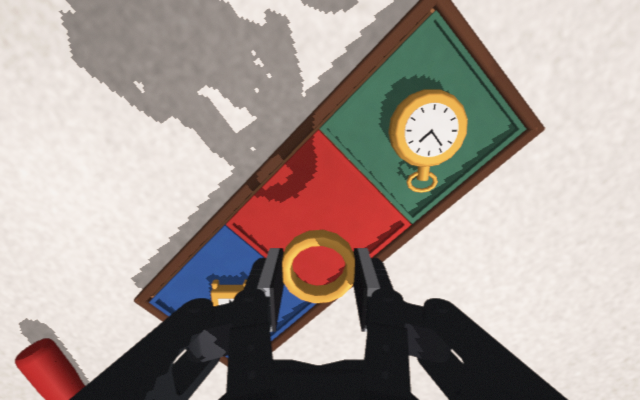

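Bezel held at (318,268), over the red well's centre. Lower.

Call:
{"fn": "servo_tool", "kwargs": {
  "rows": [
    [[30,0,0,12,0,0,0],[30,0,0,24,0,0,0],[30,0,0,34,0,0,0],[30,0,0,40,0,0,0],[30,0,0,44,0,0,0],[30,0,0,46,0,0,0],[30,0,0,48,0,0,0],[30,0,0,48,0,0,0]]
  ]
}}

```text
clock: 22.2
position: [546.4, 190.5, 14.4]
ee_rot: [-0.48, 0.877, 0.0, 0.0]
contact_force: [0.2, -0.4, -0.2]
gripper_width: 36.4
grasp_force: 60.1
```

Call:
{"fn": "servo_tool", "kwargs": {
  "rows": [
    [[30,0,0,1,0,0,0],[30,0,0,1,0,0,0],[30,0,0,1,0,0,0]]
  ]
}}

```text
clock: 22.58
position: [546.4, 190.5, 13.4]
ee_rot: [-0.48, 0.877, 0.0, 0.0]
contact_force: [-0.6, 0.1, -0.5]
gripper_width: 36.2
grasp_force: 60.1
```

Call:
{"fn": "servo_tool", "kwargs": {
  "rows": [
    [[30,0,0,0.5,0,0,0],[30,0,0,1,0,0,0],[30,0,0,1,0,0,0]]
  ]
}}

```text
clock: 22.95
position: [546.5, 190.5, 12.9]
ee_rot: [-0.48, 0.877, -0.0, 0.0]
contact_force: [-1.5, 0.8, 6.2]
gripper_width: 36.4
grasp_force: 60.7
```

Contact. Release, rise, and move back over the mat side for a final look.

Call:
{"fn": "servo_tool", "kwargs": {
  "rows": [
    [[40,0,0,0,0,0,0],[44,0,0,0,0,0,0],[48,0,0,0,0,0,0],[52,0,0,0,0,0,0],[52,0,0,-4,0,0,0],[55,0,0,-20,0,0,0],[65,0,0,-60,0,0,0],[75,0,0,-120,0,0,0],[75,0,0,-150,0,0,0],[75,0,0,-150,0,0,0]]
  ]
}}

```text
clock: 24.2
position: [548.0, 191.4, 166.9]
ee_rot: [-0.48, 0.877, 0.0, 0.004]
contact_force: [-0.1, 0.0, 0.0]
gripper_width: 75.0
grasp_force: 0.0
```

```bash
python3 wells.py rel3; cat > fin.py <<'E'
from h import *
p=arm.camera_params("wrist"); im=cv2.imread("pics/rel3.png")[:,:,::-1].copy()
for k in blobs(im,"gold",200):
    M=cv2.moments(k); c=(M["m10"]/M["m00"],M["m01"]/M["m00"]); print(np.round(c),ray(p,c,21).round(1),cv2.boundingRect(k),rect(p,k,21))
E
python3 fin.py
```

```text
[548.  191.4 166.9] [[-0.538, -0.843, 0.007], [-0.843, 0.538, 0.005], [-0.008, -0.004, -1.0]] [-0.1  0.   0. ]
blue (201, 182, 117, 105) (array([637.1, 211.6]), array([91.4, 91.5]), 12.2) (array([635.3, 210.3]), array([90.1, 90.3]), 12.2)
red (106, 270, 43, 45) (array([813.5, 187.2]), array([63.8, 32.1]), 72.9) (array([809.3, 186.3]), array([62.9, 31.6]), 72.9)
red (258, 116, 124, 120) (array([546.5, 191.9]), array([90.6, 92. ]), 12.3) (array([545.9, 191. ]), array([89.4, 90.7]), 12.3)
green (321, 39, 136, 140) (array([456.5, 172. ]), array([90.7, 91.3]), 12.5) (array([457.1, 171.3]), array([89.5, 90.1]), 12.5)
[ 24. 338.] [944.4 162.8  21. ] (0, 288, 70, 87) (array([954.5, 152.1]), array([ 88.2, 101. ]), 0.0)
[259. 241.] [632.1 209.5  21. ] (245, 222, 28, 37) (array([632., 209.]), array([42.1, 28.4]), 57.5)
[320. 182.] [543.6 189.6  21. ] (300, 162, 40, 40) (array([543.6, 189.6]), array([39.7, 38.5]), 57.5)
[391. 118.] [455.8 173.2  21. ] (367, 89, 50, 69) (array([460.2, 174.8]), array([58.9, 45.1]), 31.7)
```

View pics/rel3.png

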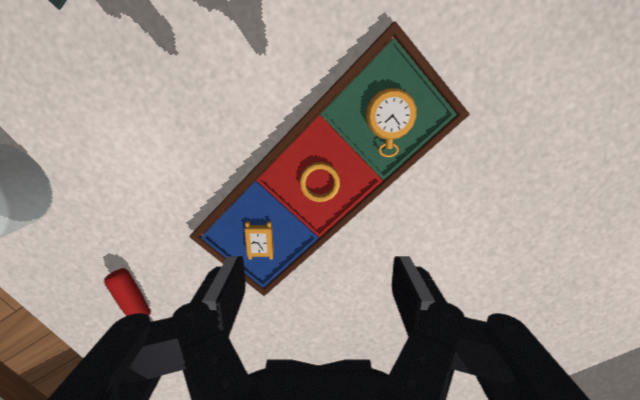

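All three gold pieces lie centred within about 4 mm: the watch (391,115) in green, the ring (320,182) in red, the wristwatch (259,241) in blue.

```bash
python3 -c "
from bench import arm
print(arm.job_done())"
```

```text
the job is handed in; nothing more can be done
None
```

I placed the three gold pieces flat in their wells, each within about 4 mm of the centre by the camera, left the silver pieces untouched, and handed the job in at about 24 s; no verdict was returned.

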